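Hang the hooked cup on the offcut pail

TASK

Two small square cups folded from bare sheet metal stand on the worktop. Take the one whose back strap is bent over into a hook and hang it by that hook over the rim of the round steel offcut pail, cup on the outside, so that it hangs from the rim clear of the worktop and stays there when you let go. Keep the cup upright as you carry it, and leave the other cup, which has only a straight strap, where it stands.

Things in the scene. Friction and masses are not known exactly. Their poses are not given: they have to be found in the camera images.
- hook_bend (a point): Hook of the hooked cup: metal strap 24 mm wide, 3 thick, rising at the cup's back and bent in a half circle into a lip (upside-down U, open below). Point: centre of the half circle, 84 mm above the cup's underside. Strap-lip gap 30 mm, 36 over the outer faces; lip ends 22 mm below the point, inside of bend 15 above, top 18 above. x: level, from cup to lip; y: strap width; z up. Can be gripped along x.
- hook_cup: The hooked cup: loose open box of bare sheet metal, 56 x 56 mm, 45 mm high, about 0.16 kg, standing upright with the hook strap on its +x side; overall height 102 mm. Origin: centre of its underside. The hook's centre point lies 46 mm along the cup's own x axis and 84 mm up.
- pail: Round steel offcut pail, immovable: outside diameter 140 mm, open top, a few metal offcuts on its floor (below 50 mm). Origin: centre of its underside, on the worktop; z up. The rolled rim is 7 mm thick, its middle circle 69.5 mm from the axis, its top 128.5 mm above the worktop; the wall below is 3 mm thick. The same all round: any part of the rim will do.
- plain_cup: The other cup, a bystander: the same loose 56 x 56 x 45 mm sheet-metal box, but its strap is straight with a rounded end, without a hook; overall height 102 mm. Origin: centre of its underside; the strap is on its +x side.

How it is judged:
At the end, for the whole second after the job is handed in: The hooked cup hangs at rest on the pail, outside it: hook centre within 14 mm of the rim's circle from above and 102-121 mm high, cup origin over 95 mm from the pail's axis and over 15 mm above the worktop, lean under 20 degrees, weight on the pail (horizontal distance between hook_bend and pail between 0.0555 and 0.0835 m and height (world z) of hook_bend between 0.102 and 0.121 m and horizontal distance between hook_cup and pail above 0.095 m and height (world z) of hook_cup above 0.015 m and angle between hook_cup's own z axis and vertical below 0.35 rad and contact force between hook_cup and pail above 0.4 N and linear speed of hook_cup below 0.03 m/s); the robot touches nothing.
It fails at once if the plain cup is shifted by more than 30 mm (distance of plain_cup from where it was at the start of the episode above 0.03 m).
It fails at once if the hooked cup is tipped by more than 45 degrees (angle between hook_cup's own z axis and vertical above 0.785 rad).
It also fails if it takes over 40 s, if anything falls off the work surface, if the arm or the gripper's body presses on something with over 40 N, if the wrist force passes 120 N, or if a joint passes its speed limit or range.

ROBOT

A 7-joint arm with a two-finger parallel gripper is mounted at the origin on a cart in front of the work surface, level with it; the furniture and walls round the work are solid. World frame = base frame: x ahead of the robot, y to its left, z up, the work surface at z = 0. Lengths are in m, angles in rad, forces in N, time in s.
With the tool pointing down it reaches from about 0.425 to 0.925 m from the base axis. Payload 6.8 kg.
Tool frame: the origin (TCP) lies on the centre line of the jaws, within the pads' length; the fingertips stand 14 mm ahead of it and the grasp point (between the pads) lies 5 mm behind it; y points along the fingers, x is the direction in which the jaws open and shut, and the axes are right-handed (so a half turn about y gives the same grasp; the last joint's range is limited). The gripper opens to 85 mm and grips with 20 to 120 N. Pads are 22 mm wide; open, the fingers measure 114 mm over their backs; the gripper's body (76 mm by 85 mm) begins 54 mm behind the grasp point. The pads swing forward as they close: fully open they stand 13 mm farther back than shut.
Start: joints at [1.189, 0.477, 0.022, 1.555, -0.011, 1.109, -0.083], TCP at [0.183, -0.65, 0.245] pointing down, gripper open.
Joint ranges: [-2.96, 2.96], [-0.34, 2.1], [-1.41, 1.46], [0.24, 2.44], [-1.37, 4.51], [0.17, 1.92], [-2.96, 2.96]. Speed limits (rad/s): [2.39, 2.39, 3.14, 3.14, 3.14, 3.14, 3.14].

INTERFACE

Orientations are given as a rotation vector (axis times angle).
In Python, from bench import get_obs, vision, ticket gives the robot as it stands. The module is installed in compiled form; this text tells all that it offers.
- The arm moves only by the tool jog_arm, never from a script. Its argument "motion" is a list of rows, each an object of numbers: "gripper": the finger opening in mm, from 0 to 85.4; "tx", "ty", "tz": the shift along the tool's x, y, z in mm; "ax", "ay", "az": the turn, a rotation vector about the tool's x, y, z in rad. In form: [{"gripper": .., "tx": .., "ty": .., "tz": .., "ax": .., "ay": .., "az": ..}, ...]. A call has 1 to 12 rows; each row shifts and turns the commanded pose from where the row before left it, along the tool's axes as they then stand; what a row does not reach is not made up. A row lasts 1/10 s, in which the tool goes at most 50 mm and 8.59 degrees, less where a joint would pass 70% of its speed; a pose out of reach is approached as far as the arm can. A call is refused whole if a number of a shift passes 50 or a number of a turn 0.15, either way. A call with a gripper value outside its range is refused whole. The fingers move at their own pace and stop on an object; "newtons" is the grip in N (left out, the last holds). Time passes only in rows, so rows that do not move let the fingers close. It gives the time, the measured TCP pose, the force and the opening at its end, in the units of the state.
- get_obs(): the state, without advancing time (a new reading comes with each control period).
- vision.grab_frame(name): name is "scene" or "top"; returns the picture (384x512x3 uint8, red, green, blue); there is no depth.
- vision.get_calibration(name): a dict with "camera_matrix" (3x3 intrinsics, pixels), "world_from_camera" (4x4, takes a point from camera to world coordinates). Camera axes: x right, y down, z forward; pixel columns grow to the right and rows downward; lengths in m; the calibration is good to about 2 mm. A picture is of the moment at which its call begins. get_calibration takes no time and is no camera call.
- ticket.hand_in(): hands the job in, once; it reports no verdict.
The state is a dict: "clock": time; "joints": joint angles; "qvel": joint speeds; "tau": joint torques, N m; "tcp_pos": TCP position; "orientation": TCP orientation; "contact_force": force on the tool from outside, world axes, zero at the start; "moment": the same for the moment, N m; "grip_width": finger opening in m.
Only numpy, scipy, OpenCV 4.12 (cv2) and the standard library are available. Lean on these libraries where they do the work, as an engineer would, in place of code of your own. Each camera call takes 0.05 s, during which the arm holds its last target.

## Working session

There is one attempt and no reset: what is moved stays moved. The work goes in short steps, Python scripts to look and compute and a tool call to move; the robot and the scene stay as the last step left them, time stands still between calls to the robot, and variables do not carry over. Pictures are saved under pics/ and viewed, and the job is handed in when it is done.

Besides the shell and the picture viewer there is one more tool, called as a command line: name --argument value ..., lists and objects as JSON in quotes. jog_arm: Moves the arm, as the interface text tells. Its arguments: {"type":"object","properties":{"motion":{"type":"array"},"newtons":{"type":"number"}},"required":["motion"]}

```bash
mkdir -p pics
python3 - <<'E'
from bench import get_obs, vision
import cv2, numpy as np
np.set_printoptions(precision=4,suppress=True)
for n in ("scene","top"):
    im=vision.grab_frame(n); cv2.imwrite(f"pics/{n}0.png",im[:,:,::-1])
    c=vision.get_calibration(n); print(n,c["camera_matrix"],c["world_from_camera"])
print(get_obs())
E
```

```text
scene [[355.046    0.     253.2152]
 [  0.     355.046  196.7794]
 [  0.       0.       1.    ]] [[-0.6581 -0.3978  0.6393 -0.0353]
 [-0.7526  0.3217 -0.5746  0.6886]
 [ 0.0229 -0.8592 -0.5111  0.5175]
 [ 0.      0.      0.      1.    ]]
top [[437.0107   0.     256.9303]
 [  0.     437.0107 194.3073]
 [  0.       0.       1.    ]] [[ 0.0123 -0.9975  0.0689  0.4378]
 [-0.9999 -0.0126 -0.004   0.1698]
 [ 0.0049 -0.0689 -0.9976  1.0074]
 [ 0.      0.      0.      1.    ]]
{'clock': 0.1, 'joints': array([ 1.1889,  0.4777,  0.0224,  1.5564, -0.0115,  1.1093, -0.0831]), 'qvel': array([-0.0007, -0.001 ,  0.0004, -0.0026,  0.0017, -0.0003,  0.0008]), 'tau': array([  0.0054, -59.7765,   1.6143, -28.1955,   0.0128,   0.005 ,
        -0.    ]), 'tcp_pos': array([ 0.1823, -0.6494,  0.2444]), 'orientation': array([-1.3254,  1.0062, -1.0039]), 'contact_force': array([ 0.4279,  0.6801, -0.6631]), 'moment': array([ 0.02  , -0.0604,  0.0214]), 'grip_width': 0.08546649818953604}
```

View pics/scene0.png

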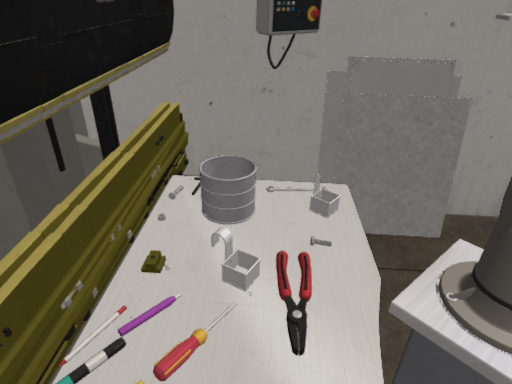

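View pics/top0.png

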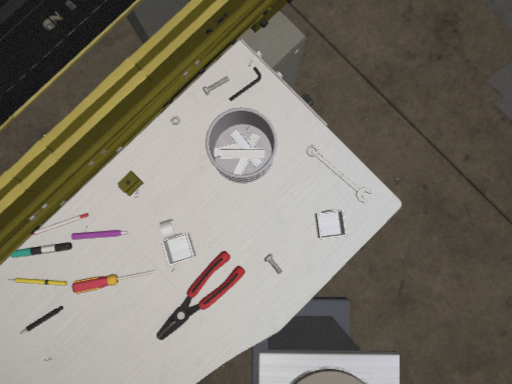

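The scene view shows the hooked cup at about (240,268) with its hook at (222,240), the pail at (228,188) and the plain cup at (324,203). The top view shows the same things at (178,248), (167,228), (241,146) and (329,224). I'll zoom in to measure them.

Run:
```python
import cv2
t=cv2.imread("pics/top0.png"); s=cv2.imread("pics/scene0.png")
cv2.imwrite("pics/zt.png",cv2.resize(t[210:275,140:210],None,fx=8,fy=8,interpolation=cv2.INTER_CUBIC))
cv2.imwrite("pics/zs.png",cv2.resize(s[220:295,200:270],None,fx=8,fy=8,interpolation=cv2.INTER_CUBIC)) 
cv2.imwrite("pics/zp.png",cv2.resize(t[100:190,195:285],None,fx=6,fy=6,interpolation=cv2.INTER_CUBIC))
```

```text
(no output)
```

View pics/zt.png

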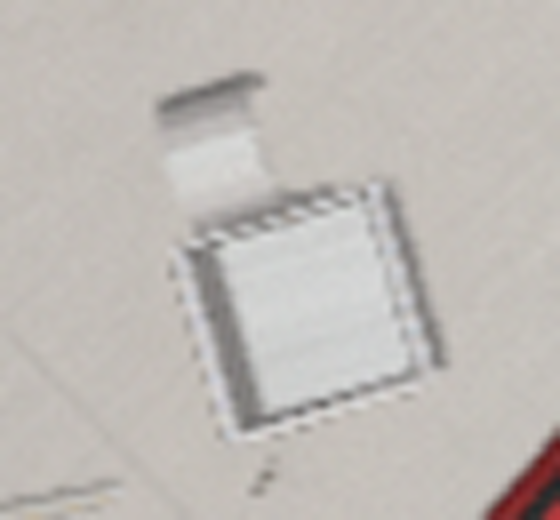

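View pics/zs.png

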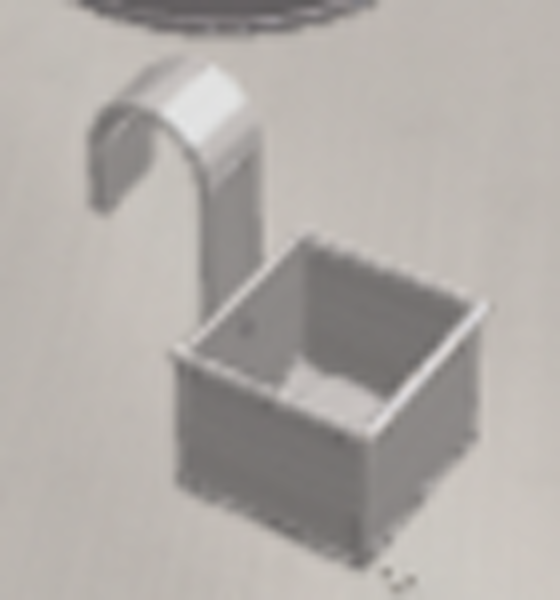

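View pics/zp.png

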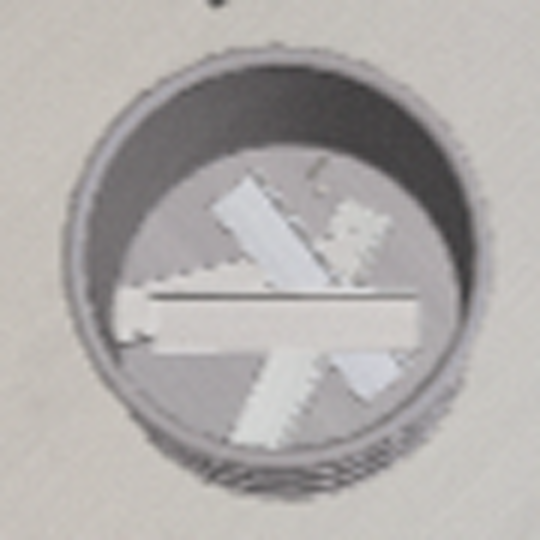

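```bash
cat > h.py <<'E'
import numpy as np, cv2
from bench import vision
from scipy.optimize import least_squares
np.set_printoptions(precision=4,suppress=True)
C={n:vision.get_calibration(n) for n in("scene","top")}
def proj(n,P):
    P=np.atleast_2d(P); T=np.linalg.inv(C[n]["world_from_camera"])
    p=(T[:3,:3]@P.T).T+T[:3,3]; q=(C[n]["camera_matrix"]@p.T).T
    return q[:,:2]/q[:,2:]
def cupw(s,P):
    c,k=np.cos(s[2]),np.sin(s[2]); P=np.atleast_2d(P)
    return np.c_[s[0]+c*P[:,0]-k*P[:,1],s[1]+k*P[:,0]+c*P[:,1],P[:,2]]
def hookmodel():
    L=[]
    for y in(-.012,.012):
        for r in(.015,.018):
            a=np.linspace(0,np.pi,20)
            L.append(np.c_[.046-r*np.cos(a),0*a+y,.084+r*np.sin(a)])
            L.append(np.array([[.046+r,y,.084],[.046+r,y,.062]]))
            L.append(np.array([[.046-r,y,.084],[.046-r,y,.0]]))
    L.append(np.array([[.064,-.012,.062],[.064,.012,.062]]))
    h=.028
    for z in(0,.045): L.append(np.array([[h,h,z],[h,-h,z],[-h,-h,z],[-h,h,z],[h,h,z]]))
    return L
E
cat > fit.py <<'E'
from h import *
z=lambda L,o,f:[((u+.5)/f-.5+o[0],(v+.5)/f-.5+o[1]) for u,v in L]
h=.028
topP=[(h,h,.045),(-h,h,.045),(-h,-h,.045),(h,-h,.045)]
topI=z([(178,243),(235,435),(418,378),(378,190)],(140,210),8)
scP=[(h,h,.045),(h,-h,.045),(-h,-h,.045),(-h,h,.045),(h,h,0),(-h,h,0),(-h,-h,0)]
scI=z([(178,350),(308,237),(490,308),(372,435),(178,487),(362,568),(478,435)],(200,220),8)
f=lambda s,w=(1,1):np.r_[w[0]*(proj("top",cupw(s,topP))-topI).ravel(),w[1]*(proj("scene",cupw(s,scP))-scI).ravel()]
for w in((1,1),(1,0),(0,1)):
    r=least_squares(f,[.4,.3,.2],args=(w,)); print(r.x,np.abs(r.fun).max())
s=least_squares(f,[.4,.3,.2]).x
print("hook",cupw(s,(.046,0,.084)))
for n,(o,e,k) in {"top":((140,210),(210,275),8),"scene":((200,220),(270,295),8)}.items():
    im=cv2.imread(f"pics/{n}0.png")[o[1]:e[1],o[0]:e[0]]; im=cv2.resize(im,None,fx=k,fy=k,interpolation=cv2.INTER_CUBIC)
    for L in hookmodel():
        p=((proj(n,cupw(s,L))-o+.5)*k-.5).round().astype(int)
        cv2.polylines(im,[p.reshape(-1,1,2)],False,(0,0,255),1)
    cv2.imwrite(f"pics/ov_{n}.png",im)
# pail
I=np.array(z([(62,250),(490,250),(275,45),(275,463),(120,115),(430,110),(105,385),(440,395)],(195,100),6))
def res(c):
    # nearest dist to projected circle
    a=np.linspace(0,2*np.pi,720); q=proj("top",np.c_[c[0]+.073*np.cos(a),c[1]+.073*np.sin(a),0*a+.125])
    return np.array([np.linalg.norm(q-i,axis=1).min()*np.sign(np.linalg.norm(i-q.mean(0))-36) for i in I])
def res2(c):
    q=proj("top",[[c[0],c[1],.125]])[0]
    return np.linalg.norm(I-q,axis=1)-c[2]
r=least_squares(res2,[.55,.2,36]); print(r.x,r.fun)
for n in("top","scene"):
    im=cv2.imread(f"pics/{n}0.png"); im=cv2.resize(im,None,fx=6,fy=6,interpolation=cv2.INTER_CUBIC)
    a=np.linspace(0,2*np.pi,90)
    for rr,zz in((.073,.125),(.066,.125),(.070,0)):
        p=proj(n,np.c_[r.x[0]+rr*np.cos(a),r.x[1]+rr*np.sin(a),0*a+zz]); cv2.polylines(im,[((p+.5)*6-.5).round().astype(int).reshape(-1,1,2)],True,(0,0,255),1)
    c=proj(n,[[r.x[0],r.x[1],.07]])[0]*6; c=c.astype(int)
    cv2.imwrite(f"pics/ovp_{n}.png",im[c[1]-270:c[1]+270,c[0]-270:c[0]+270])
E
python3 fit.py
```

```text
[0.3833 0.3393 0.2936] 1.1679004020774642
[0.3834 0.3385 0.2835] 1.219736350775861
[0.3831 0.3399 0.3023] 0.9784268575514261
hook [[0.4273 0.3526 0.084 ]]
[ 0.6048  0.2008 35.3725] [ 0.386   0.2308 -0.1969 -0.8797 -0.2631 -0.0553  0.3848  0.3933]
```

Run:
```python
import cv2,numpy as np
a=[cv2.resize(cv2.imread(f"pics/{n}.png"),(400,300 if 0 else 400)) for n in("ov_top","ov_scene")]
cv2.imwrite("pics/m1.png",np.hstack(a))
a=[cv2.resize(cv2.imread(f"pics/{n}.png"),(400,400)) for n in("ovp_top","ovp_scene")]
cv2.imwrite("pics/m2.png",np.hstack(a))
```

```text
(no output)
```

View pics/m1.png

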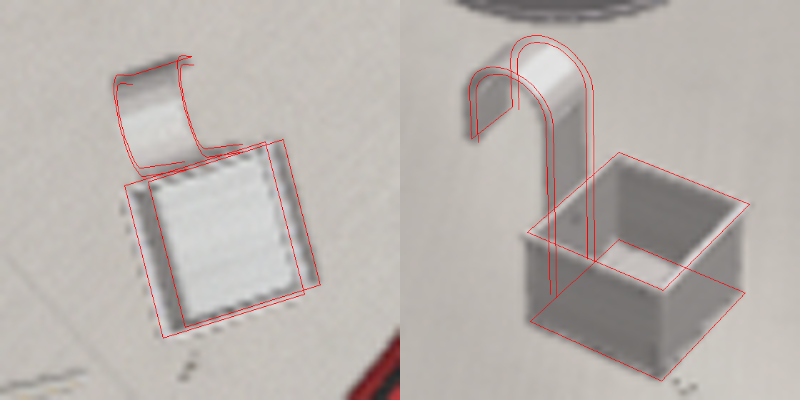

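View pics/m2.png

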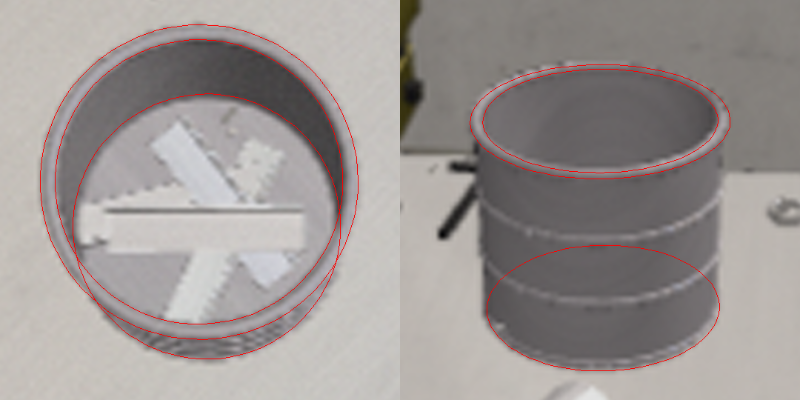

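The overlays agree with both views to about 1 px (2 mm). The model puts the hook at about (0.427, 0.353, 0.084), yaw 0.29, and the pail at (0.605, 0.200). Next I'll work out the first moves in tool axes.

```bash
cat > rel.py <<'E'
import numpy as np
from scipy.spatial.transform import Rotation as R
from bench import get_obs
np.set_printoptions(precision=4,suppress=True)
def show(o=None):
    o=o or get_obs(); A=R.from_rotvec(o["orientation"]).as_matrix()
    print("t",o["clock"],"p",o["tcp_pos"],"F",o["contact_force"],"w",o["grip_width"]); print(A); print("q",o["joints"]); return o,A
def to(pos,yaw):
    """target: tool y down, tool x at world yaw; print shift in tool axes + rotvec in tool axes"""
    o,A=show(); d=A.T@(np.array(pos)-o["tcp_pos"])
    x=np.array([np.cos(yaw),np.sin(yaw),0]); y=np.array([0,0,-1.]); B=np.c_[x,y,np.cross(x,y)]
    print("shift mm",d*1000,"turn",R.from_matrix(A.T@B).as_rotvec())
E
python3 -c "
from rel import *
to([.427,.353,.2],.293);to([.427,.353,.2],.293+np.pi)
o,A=show();print('yaw toolx',np.arctan2(A[1,0],A[0,0]),'az',np.arctan2(-.6494,.1823))"
```

```text
t 0.1 p [ 0.1823 -0.6494  0.2444] F [ 0.4279  0.6801 -0.6631] w 0.08546649818953604
[[ 0.2704 -0.0006  0.9627]
 [-0.9627  0.0016  0.2704]
 [-0.0017 -1.     -0.0001]]
q [ 1.1889  0.4777  0.0224  1.5564 -0.0115  1.1093 -0.0831]
shift mm [-898.7897   45.8635  506.5835] turn [-0.0012 -1.59   -0.0014]
t 0.1 p [ 0.1823 -0.6494  0.2444] F [ 0.4279  0.6801 -0.6631] w 0.08546649818953604
[[ 0.2704 -0.0006  0.9627]
 [-0.9627  0.0016  0.2704]
 [-0.0017 -1.     -0.0001]]
q [ 1.1889  0.4777  0.0224  1.5564 -0.0115  1.1093 -0.0831]
shift mm [-898.7897   45.8635  506.5835] turn [ 0.0014  1.5516 -0.0012]
t 0.1 p [ 0.1823 -0.6494  0.2444] F [ 0.4279  0.6801 -0.6631] w 0.08546649818953604
[[ 0.2704 -0.0006  0.9627]
 [-0.9627  0.0016  0.2704]
 [-0.0017 -1.     -0.0001]]
q [ 1.1889  0.4777  0.0224  1.5564 -0.0115  1.1093 -0.0831]
yaw toolx -1.2969938978815057 az -1.2971194761755378
```

```bash
cat >> rel.py <<'E'
def sim(rows,o=None,pr=True):
    o=o or get_obs(); T=R.from_rotvec(o["orientation"]); p=o["tcp_pos"].copy(); P=[p.copy()]
    for r in rows:
        p=p+T.apply(np.array([r.get("tx",0),r.get("ty",0),r.get("tz",0)])/1000)
        T=T*R.from_rotvec([r.get("ax",0),r.get("ay",0),r.get("az",0)]); P.append(p.copy())
    A=T.as_matrix(); 
    if pr: print(p,"yaw",np.arctan2(A[1,0],A[0,0]))
    P=np.array(P); return P,T
E
python3 -c "
from rel import *
for tx in(-6,-10,-14):
  P,T=sim([dict(tx=tx,tz=48,ay=-.0663)]*24); print(np.linalg.norm(P[::3,:2],axis=1))
"
```

```text
[0.5981 0.3067 0.2457] yaw 0.29420627697797097
[0.6745 0.6625 0.6533 0.6474 0.6452 0.6467 0.652  0.6606 0.6721]
[0.5239 0.3506 0.2458] yaw 0.29420627697797097
[0.6745 0.6506 0.6303 0.6148 0.6051 0.6017 0.6051 0.6148 0.6304]
[0.4497 0.3945 0.2459] yaw 0.29420627697797097
[0.6745 0.6388 0.6075 0.5826 0.566  0.559  0.5625 0.5759 0.5982]
```

jog_arm --motion '[{"tx":-12,"tz":48,"ay":-0.066},{"tx":-12,"tz":48,"ay":-0.066},{"tx":-12,"tz":48,"ay":-0.066},{"tx":-12,"tz":48,"ay":-0.066},{"tx":-12,"tz":48,"ay":-0.066},{"tx":-12,"tz":48,"ay":-0.066},{"tx":-12,"tz":48,"ay":-0.066},{"tx":-12,"tz":48,"ay":-0.066},{"tx":-12,"tz":48,"ay":-0.066},{"tx":-12,"tz":48,"ay":-0.066},{"tx":-12,"tz":48,"ay":-0.066},{"tx":-12,"tz":48,"ay":-0.066}]'

```text
schema error: expected keys gripper, tx, ty, tz, ax, ay, az
```

jog_arm --motion '[{"gripper":85,"tx":-12,"ty":0,"tz":48,"ax":0,"ay":-0.066,"az":0},{"gripper":85,"tx":-12,"ty":0,"tz":48,"ax":0,"ay":-0.066,"az":0},{"gripper":85,"tx":-12,"ty":0,"tz":48,"ax":0,"ay":-0.066,"az":0},{"gripper":85,"tx":-12,"ty":0,"tz":48,"ax":0,"ay":-0.066,"az":0},{"gripper":85,"tx":-12,"ty":0,"tz":48,"ax":0,"ay":-0.066,"az":0},{"gripper":85,"tx":-12,"ty":0,"tz":48,"ax":0,"ay":-0.066,"az":0},{"gripper":85,"tx":-12,"ty":0,"tz":48,"ax":0,"ay":-0.066,"az":0},{"gripper":85,"tx":-12,"ty":0,"tz":48,"ax":0,"ay":-0.066,"az":0},{"gripper":85,"tx":-12,"ty":0,"tz":48,"ax":0,"ay":-0.066,"az":0},{"gripper":85,"tx":-12,"ty":0,"tz":48,"ax":0,"ay":-0.066,"az":0},{"gripper":85,"tx":-12,"ty":0,"tz":48,"ax":0,"ay":-0.066,"az":0},{"gripper":85,"tx":-12,"ty":0,"tz":48,"ax":0,"ay":-0.066,"az":0}]'

```text
clock: 1.3
tcp_pos: [0.5508, -0.2015, 0.245]
orientation: [-1.535, 0.394, -0.394]
contact_force: [0.6, -0.4, -0.3]
grip_width: 0.085
```

```bash
python3 -c "
from rel import *
to([.427,.353,.245],.293)
for tx,tz in((-16,46),(-18,46),(-18,44)):
  P,T=sim([dict(tx=tx,tz=tz,ay=-.067)]*12); print(np.linalg.norm(P[::3,:2],axis=1))
"
```

```text
t 1.3 p [ 0.5508 -0.2015  0.245 ] F [ 0.6134 -0.4396 -0.2509] w 0.08502381922327402
[[ 0.8764 -0.0002  0.4816]
 [-0.4816  0.0001  0.8764]
 [-0.0002 -1.     -0.    ]]
q [ 0.5069  0.3544 -0.3328  1.7552  0.1307  1.0539 -0.3739]
shift mm [-375.5693    0.0845  426.3516] turn [-0.0001 -0.7955 -0.0002]
[0.4374 0.356  0.2451] yaw 0.30153841461832726
[0.5865 0.5683 0.558  0.5565 0.5639]
[0.4142 0.3591 0.2451] yaw 0.30153841461832726
[0.5865 0.5626 0.5475 0.5426 0.5482]
[0.4111 0.3359 0.2451] yaw 0.30153841461832726
[0.5865 0.5607 0.5419 0.5316 0.5309]
```

jog_arm --motion '[{"gripper":85,"tx":-17,"ty":0,"tz":46,"ax":0,"ay":-0.066,"az":0},{"gripper":85,"tx":-17,"ty":0,"tz":46,"ax":0,"ay":-0.066,"az":0},{"gripper":85,"tx":-17,"ty":0,"tz":46,"ax":0,"ay":-0.066,"az":0},{"gripper":85,"tx":-17,"ty":0,"tz":46,"ax":0,"ay":-0.066,"az":0},{"gripper":85,"tx":-17,"ty":0,"tz":46,"ax":0,"ay":-0.066,"az":0},{"gripper":85,"tx":-17,"ty":0,"tz":46,"ax":0,"ay":-0.066,"az":0},{"gripper":85,"tx":-17,"ty":0,"tz":46,"ax":0,"ay":-0.066,"az":0},{"gripper":85,"tx":-17,"ty":0,"tz":46,"ax":0,"ay":-0.066,"az":0},{"gripper":85,"tx":-17,"ty":0,"tz":46,"ax":0,"ay":-0.066,"az":0},{"gripper":85,"tx":-17,"ty":0,"tz":46,"ax":0,"ay":-0.066,"az":0},{"gripper":85,"tx":-17,"ty":0,"tz":46,"ax":0,"ay":-0.066,"az":0},{"gripper":85,"tx":-17,"ty":0,"tz":46,"ax":0,"ay":-0.066,"az":0}]'

```text
clock: 2.5
tcp_pos: [0.4287, 0.3585, 0.2451]
orientation: [-1.559, -0.227, 0.227]
contact_force: [0.8, 0.2, -0.1]
grip_width: 0.0851
```

```bash
python3 -c "
from rel import *
to([.427,.353,.075],.293)
from bench import vision
import cv2
for n in('scene','top'): cv2.imwrite(f'pics/{n}1.png',vision.grab_frame(n)[:,:,::-1])
"
```

```text
t 2.5 p [0.4287 0.3585 0.2451] F [ 0.7981  0.2438 -0.0655] w 0.08506188863384584
[[ 0.9585 -0.0001 -0.2852]
 [ 0.2852 -0.0001  0.9585]
 [-0.0002 -1.     -0.0001]]
q [-0.2418  0.3711 -0.7102  1.7998  0.2727  1.0711 -0.7614]
shift mm [ -3.1376 170.0524  -4.7887] turn [ 0.0001 -0.0038 -0.0002]
```

View pics/scene1.png

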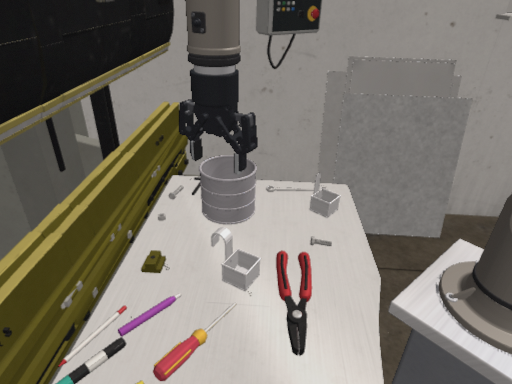

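View pics/top1.png

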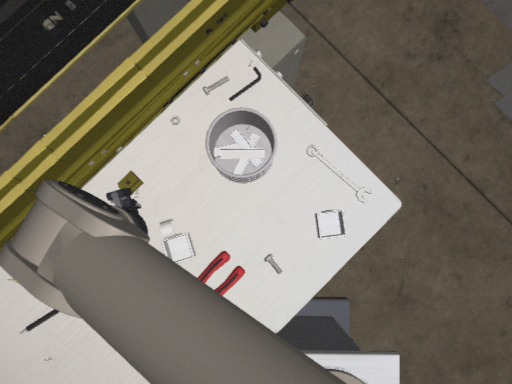

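```bash
python3 -c "
from h import *
from rel import *
o,A=show()
for n in('top','scene'):
  im=cv2.imread(f'pics/{n}1.png')
  p=o['tcp_pos']; tip=p+A[:,1]*.014
  pts=np.array([p,tip,tip-A[:,1]*.013+A[:,0]*.0425,tip-A[:,1]*.013-A[:,0]*.0425])
  q=proj(n,pts);print(n,q)
  im=cv2.resize(im,None,fx=6,fy=6,interpolation=cv2.INTER_CUBIC)
  for u,v in q: cv2.circle(im,(int(u*6),int(v*6)),4,(0,0,255),-1)
  c=(q[0]*6).astype(int); x0=max(c[0]-270,0);y0=max(c[1]-270,0)
  cv2.imwrite(f'pics/g_{n}.png',im[y0:y0+540,x0:x0+540])
cv2.imwrite('pics/g.png',cv2.resize(np.hstack([cv2.imread(f'pics/g_{n}.png') for n in('top','scene')]),(800,400)))
"
```

```text
t 2.6 p [0.4238 0.3639 0.2458] F [-1.0881  0.0688  1.2404] w 0.08506659786868016
[[ 0.9553 -0.0022 -0.2957]
 [ 0.2957  0.0041  0.9553]
 [-0.0009 -1.      0.0045]]
q [-0.2462  0.371  -0.7176  1.7999  0.2704  1.0703 -0.7608]
top [[142.8072 231.1641]
 [144.8005 231.0602]
 [136.4481 207.7005]
 [149.5039 254.7855]]
scene [[216.5135 166.0212]
 [216.735  173.2097]
 [197.4816 160.7104]
 [236.7668 172.7339]]
```

View pics/g.png

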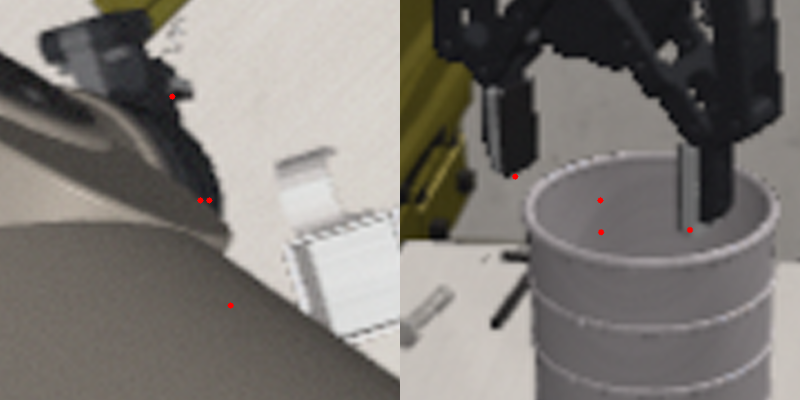

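Both views show the fingers where the model puts them, in front of the pail in the scene view at about (197,161) and (237,173). I'll go down to a hover over the hook.

jog_arm --motion '[{"gripper":75,"tx":0,"ty":40,"tz":-5,"ax":0,"ay":0,"az":0},{"gripper":75,"tx":0,"ty":40,"tz":-5,"ax":0,"ay":0,"az":0},{"gripper":75,"tx":0,"ty":20,"tz":0,"ax":0,"ay":0,"az":0},{"gripper":75,"tx":0,"ty":0,"tz":0,"ax":0,"ay":0,"az":0},{"gripper":75,"tx":0,"ty":0,"tz":0,"ax":0,"ay":0,"az":0},{"gripper":75,"tx":0,"ty":0,"tz":0,"ax":0,"ay":0,"az":0}]'

```text
clock: 3.2
tcp_pos: [0.4332, 0.3484, 0.1468]
orientation: [-1.558, -0.227, 0.224]
contact_force: [-0.4, 0.6, 0.2]
grip_width: 0.0751
```

```bash
python3 -c "
from rel import *
to([.427,.353,.070],.295)
from bench import vision
import cv2
for n in('scene','top'): cv2.imwrite(f'pics/{n}2.png',vision.grab_frame(n)[:,:,::-1])
im=cv2.imread('pics/scene2.png')[140:300,140:300];cv2.imwrite('pics/s2.png',cv2.resize(im,(580,580),interpolation=cv2.INTER_CUBIC))
"
```

```text
t 3.2 p [0.4332 0.3484 0.1468] F [-0.414   0.6154  0.169 ] w 0.07506477138339104
[[ 0.9591  0.0018 -0.283 ]
 [ 0.283   0.0017  0.9591]
 [ 0.0022 -1.      0.0011]]
q [-0.274   0.4799 -0.658   1.9004  0.3743  0.8834 -0.8316]
shift mm [-4.8006 76.8296  6.0736] turn [-0.0011 -0.0081  0.0022]
```

View pics/s2.png

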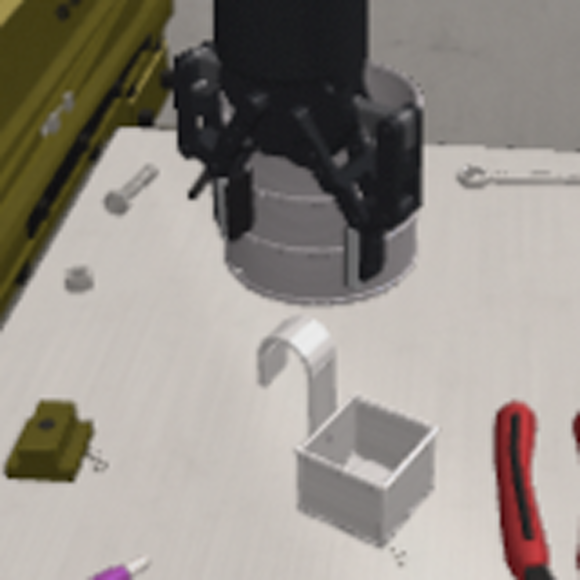

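The gripper stands directly over the hook (scene crop, hook at (295,345)), with nothing in the way of going straight down.

jog_arm --motion '[{"gripper":75,"tx":-5,"ty":0,"tz":5,"ax":0,"ay":-0.008,"az":0.002},{"gripper":75,"tx":0,"ty":15,"tz":0,"ax":0,"ay":0,"az":0},{"gripper":75,"tx":0,"ty":15,"tz":0,"ax":0,"ay":0,"az":0},{"gripper":75,"tx":0,"ty":0,"tz":0,"ax":0,"ay":0,"az":0},{"gripper":75,"tx":0,"ty":0,"tz":0,"ax":0,"ay":0,"az":0},{"gripper":75,"tx":0,"ty":0,"tz":0,"ax":0,"ay":0,"az":0}]'

```text
clock: 3.9
tcp_pos: [0.4263, 0.351, 0.1153]
orientation: [-1.558, -0.23, 0.233]
contact_force: [0.0, 0.7, 0.5]
grip_width: 0.0751
```

```bash
python3 -c "
from rel import *
to([.427,.353,.070],.295)"
```

```text
t 3.9 p [0.4263 0.351  0.1153] F [0.018  0.7348 0.4783] w 0.07505580859148518
[[ 0.9568 -0.002  -0.2907]
 [ 0.2907 -0.0004  0.9568]
 [-0.002  -1.      0.0002]]
q [-0.3026  0.5196 -0.6386  1.9275  0.4115  0.8287 -0.8673]
shift mm [ 1.321  45.2852  1.6647] turn [-0.0002  0.     -0.002 ]
```

jog_arm --motion '[{"gripper":75,"tx":1,"ty":12,"tz":2,"ax":0,"ay":0,"az":0},{"gripper":75,"tx":0,"ty":12,"tz":0,"ax":0,"ay":0,"az":0},{"gripper":75,"tx":0,"ty":12,"tz":0,"ax":0,"ay":0,"az":0},{"gripper":75,"tx":0,"ty":9,"tz":0,"ax":0,"ay":0,"az":0},{"gripper":75,"tx":0,"ty":0,"tz":0,"ax":0,"ay":0,"az":0},{"gripper":75,"tx":0,"ty":0,"tz":0,"ax":0,"ay":0,"az":0},{"gripper":75,"tx":0,"ty":0,"tz":0,"ax":0,"ay":0,"az":0}]'

```text
clock: 4.6
tcp_pos: [0.4267, 0.3534, 0.0707]
orientation: [-1.558, -0.231, 0.233]
contact_force: [0.4, -0.3, 0.2]
grip_width: 0.0751
```

```bash
python3 -c "
from rel import *
to([.427,.353,.070],.295)
from bench import vision
import cv2
for n in('scene','top'): cv2.imwrite(f'pics/{n}3.png',vision.grab_frame(n)[:,:,::-1])
im=cv2.imread('pics/scene3.png')[200:300,180:280];cv2.imwrite('pics/s3.png',cv2.resize(im,(580,580),interpolation=cv2.INTER_CUBIC))
"
```

```text
t 4.6 p [0.4267 0.3534 0.0707] F [ 0.3545 -0.2703  0.2071] w 0.07505171720675048
[[ 0.9568 -0.0014 -0.2908]
 [ 0.2908 -0.      0.9568]
 [-0.0013 -1.      0.0004]]
q [-0.3404  0.5843 -0.5978  1.9483  0.4707  0.751  -0.9182]
shift mm [ 0.1739  0.662  -0.4796] turn [-0.0004  0.0001 -0.0013]
```

View pics/s3.png

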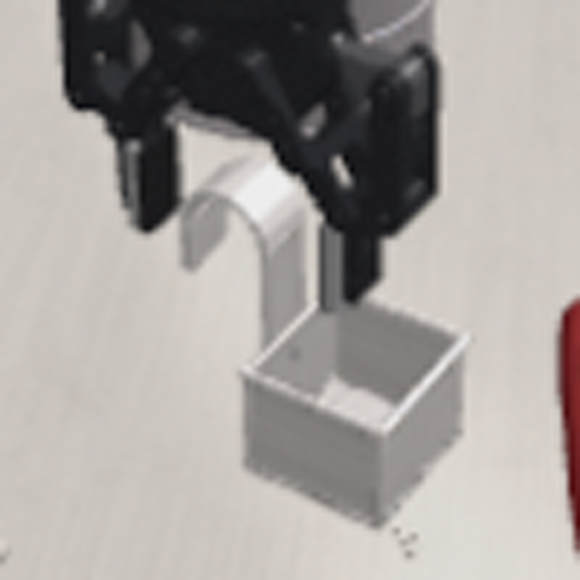

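The hook is centred between the open pads (crop: left pad at (150,180), right pad at (350,265), hook between them). I'll close now.

jog_arm --motion '[{"gripper":45,"tx":0,"ty":0,"tz":0,"ax":0,"ay":0,"az":0},{"gripper":40,"tx":0,"ty":0,"tz":0,"ax":0,"ay":0,"az":0},{"gripper":34,"tx":0,"ty":0,"tz":0,"ax":0,"ay":0,"az":0},{"gripper":30,"tx":0,"ty":0,"tz":0,"ax":0,"ay":0,"az":0},{"gripper":30,"tx":0,"ty":0,"tz":0,"ax":0,"ay":0,"az":0},{"gripper":30,"tx":0,"ty":0,"tz":0,"ax":0,"ay":0,"az":0},{"gripper":30,"tx":0,"ty":0,"tz":0,"ax":0,"ay":0,"az":0}]' --newtons 40

```text
clock: 5.4
tcp_pos: [0.4269, 0.3532, 0.0707]
orientation: [-1.559, -0.23, 0.232]
contact_force: [0.9, -1.2, 6.5]
grip_width: 0.0354
```

```bash
python3 -c "
from rel import *
show()
from bench import vision
import cv2
for n in('scene','top'): cv2.imwrite(f'pics/{n}4.png',vision.grab_frame(n)[:,:,::-1])
im=cv2.imread('pics/scene4.png')[200:300,180:280];cv2.imwrite('pics/s4.png',cv2.resize(im,(580,580),interpolation=cv2.INTER_CUBIC))
"
```

```text
t 5.4 p [0.4269 0.3532 0.0707] F [ 0.911  -1.1513  6.4978] w 0.03539940842718785
[[ 0.9569 -0.0012 -0.2906]
 [ 0.2906 -0.0004  0.9569]
 [-0.0013 -1.     -0.    ]]
q [-0.3403  0.5842 -0.5975  1.9483  0.4708  0.7513 -0.9182]
```

View pics/s4.png

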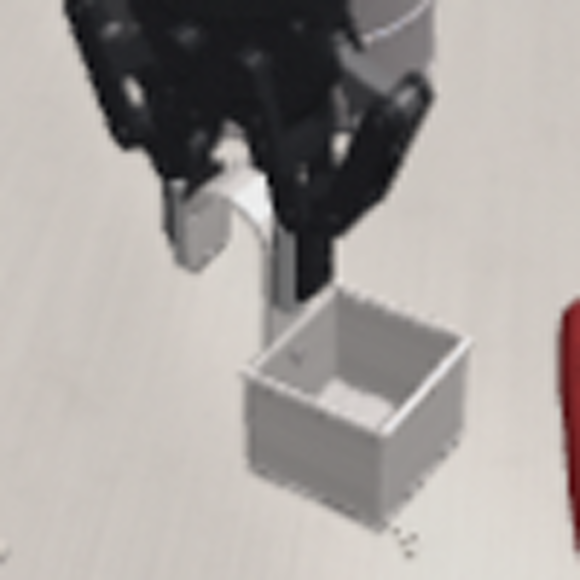

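The hook is gripped: opening 35.4 mm, strap and lip against the pads, cup upright. Lifting.

jog_arm --motion '[{"gripper":30,"tx":0,"ty":-5,"tz":0,"ax":0,"ay":0,"az":0},{"gripper":30,"tx":0,"ty":-10,"tz":0,"ax":0,"ay":0,"az":0},{"gripper":30,"tx":0,"ty":-15,"tz":0,"ax":0,"ay":0,"az":0},{"gripper":30,"tx":0,"ty":-20,"tz":0,"ax":0,"ay":0,"az":0},{"gripper":30,"tx":0,"ty":-20,"tz":0,"ax":0,"ay":0,"az":0},{"gripper":30,"tx":0,"ty":-20,"tz":0,"ax":0,"ay":0,"az":0},{"gripper":30,"tx":0,"ty":-10,"tz":0,"ax":0,"ay":0,"az":0},{"gripper":30,"tx":0,"ty":0,"tz":0,"ax":0,"ay":0,"az":0},{"gripper":30,"tx":0,"ty":0,"tz":0,"ax":0,"ay":0,"az":0}]'

```text
clock: 6.4
tcp_pos: [0.4266, 0.3527, 0.1701]
orientation: [-1.559, -0.23, 0.233]
contact_force: [-0.5, -0.1, -2.6]
grip_width: 0.0354
```

```bash
python3 -c "
from rel import *
to([.5385,.1805,.171],.293)
from bench import vision
import cv2
for n in('scene','top'): cv2.imwrite(f'pics/{n}5.png',vision.grab_frame(n)[:,:,::-1])
im=cv2.imread('pics/scene5.png')[140:300,140:300];cv2.imwrite('pics/s5.png',cv2.resize(im,(580,580),interpolation=cv2.INTER_CUBIC))
"
```

```text
t 6.4 p [0.4266 0.3527 0.1701] F [-0.4612 -0.1304 -2.6378] w 0.03541581759714657
[[ 0.9568 -0.0019 -0.2906]
 [ 0.2906 -0.001   0.9568]
 [-0.0021 -1.     -0.0004]]
q [-0.2684  0.4502 -0.6788  1.8837  0.3467  0.9298 -0.8151]
shift mm [  57.023    -0.9676 -197.3282] turn [ 0.0004  0.0018 -0.0021]
```

View pics/s5.png

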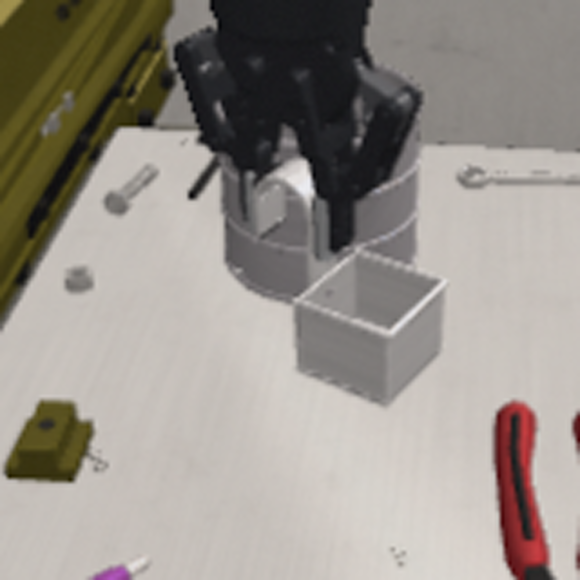

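The cup is held upright off the worktop (crop, cup at (370,325)). Before carrying, I'll overlay the model at the assumed in-hand pose, with the hook 13.5 mm above the TCP.

```bash
cat > ovh.py <<'E'
import sys
from h import *
from rel import *
def overlay(k,o,A,dz=.0135,half=45):
    ims=[]
    yaw=np.arctan2(A[1,0],A[0,0]); p=o["tcp_pos"]
    hk=np.array([p[0],p[1],p[2]+dz]); org=hk-np.array([np.cos(yaw)*.046,np.sin(yaw)*.046,.084])
    for n in("top","scene"):
        im=cv2.imread(f"pics/{n}{k}.png"); c=proj(n,hk)[0].astype(int)
        if n=="scene": c=c+[0,15]
        x0,y0=c-half; im=im[y0:y0+2*half,x0:x0+2*half]; f=400/(2*half)
        im=cv2.resize(im,(400,400),interpolation=cv2.INTER_CUBIC)
        for L in hookmodel():
            W=cupw([org[0],org[1],yaw],L); W[:,2]+=org[2]
            q=((proj(n,W)-[x0,y0]+.5)*f-.5).round().astype(int)
            cv2.polylines(im,[q.reshape(-1,1,2)],False,(0,0,255),1)
        ims.append(im)
    cv2.imwrite(f"pics/o{k}.png",np.hstack(ims))
o,A=show(); overlay(sys.argv[1],o,A)
E
python3 ovh.py 5
```

```text
t 6.5 p [0.4263 0.3525 0.1693] F [ 0.1247  0.644  -1.5403] w 0.035657355368374034
[[ 0.9568 -0.0032 -0.2907]
 [ 0.2907 -0.0018  0.9568]
 [-0.0036 -1.     -0.0007]]
q [-0.2687  0.4512 -0.6785  1.8842  0.3467  0.9298 -0.8151]
```

View pics/o5.png

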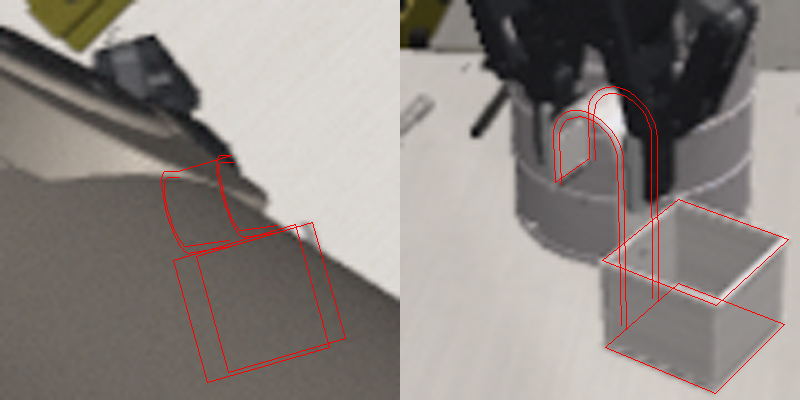

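The overlay matches to about 1 px. Next is the sideways leg.

jog_arm --motion '[{"gripper":30,"tx":0,"ty":0,"tz":-10,"ax":0,"ay":0,"az":0},{"gripper":30,"tx":0,"ty":0,"tz":-20,"ax":0,"ay":0,"az":0},{"gripper":30,"tx":0,"ty":0,"tz":-28,"ax":0,"ay":0,"az":0},{"gripper":30,"tx":0,"ty":0,"tz":-30,"ax":0,"ay":0,"az":0},{"gripper":30,"tx":0,"ty":0,"tz":-30,"ax":0,"ay":0,"az":0},{"gripper":30,"tx":0,"ty":0,"tz":-30,"ax":0,"ay":0,"az":0},{"gripper":30,"tx":0,"ty":0,"tz":-25,"ax":0,"ay":0,"az":0},{"gripper":30,"tx":0,"ty":0,"tz":-15,"ax":0,"ay":0,"az":0},{"gripper":30,"tx":0,"ty":0,"tz":-9,"ax":0,"ay":0,"az":0},{"gripper":30,"tx":0,"ty":0,"tz":0,"ax":0,"ay":0,"az":0},{"gripper":30,"tx":0,"ty":0,"tz":0,"ax":0,"ay":0,"az":0},{"gripper":30,"tx":0,"ty":0,"tz":0,"ax":0,"ay":0,"az":0}]'

```text
clock: 7.7
tcp_pos: [0.4836, 0.1658, 0.1703]
orientation: [-1.558, -0.231, 0.234]
contact_force: [-0.2, 0.2, -1.1]
grip_width: 0.0353
```

```bash
python3 -c "
from rel import *
to([.5385,.1805,.171],.293)"
```

```text
t 7.7 p [0.4836 0.1658 0.1703] F [-0.193   0.2245 -1.1142] w 0.03533440189199122
[[ 0.9563 -0.002  -0.2925]
 [ 0.2925  0.      0.9563]
 [-0.0019 -1.      0.0006]]
q [ 0.0901  0.375  -0.6557  1.9802  0.2922  0.882  -0.4237]
shift mm [56.7966 -0.7824 -2.0074] turn [-0.0006  0.0038 -0.0019]
```

jog_arm --motion '[{"gripper":30,"tx":6,"ty":0,"tz":-2,"ax":0,"ay":0,"az":0.002},{"gripper":30,"tx":12,"ty":0,"tz":0,"ax":0,"ay":0,"az":0},{"gripper":30,"tx":14,"ty":0,"tz":0,"ax":0,"ay":0,"az":0},{"gripper":30,"tx":14,"ty":0,"tz":0,"ax":0,"ay":0,"az":0},{"gripper":30,"tx":8,"ty":0,"tz":0,"ax":0,"ay":0,"az":0},{"gripper":30,"tx":3,"ty":0,"tz":0,"ax":0,"ay":0,"az":0},{"gripper":30,"tx":0,"ty":0,"tz":0,"ax":0,"ay":0,"az":0},{"gripper":30,"tx":0,"ty":0,"tz":0,"ax":0,"ay":0,"az":0},{"gripper":30,"tx":0,"ty":0,"tz":0,"ax":0,"ay":0,"az":0}]'

```text
clock: 8.6
tcp_pos: [0.5386, 0.1791, 0.1701]
orientation: [-1.559, -0.228, 0.235]
contact_force: [0.5, 0.2, -2.3]
grip_width: 0.0355
```

```bash
python3 -c "
from bench import vision
import cv2
for n in('scene','top'): cv2.imwrite(f'pics/{n}6.png',vision.grab_frame(n)[:,:,::-1])
from rel import *
to([.5385,.1805,.171],.293)"; python3 ovh.py 6
```

```text
t 8.7 p [0.5388 0.1791 0.1702] F [-0.0879  0.0061 -0.568 ] w 0.035287684212331596
[[ 0.9568 -0.0038 -0.2908]
 [ 0.2908 -0.0014  0.9568]
 [-0.0041 -1.     -0.0003]]
q [ 0.0567  0.461  -0.6262  1.8517  0.3285  0.9379 -0.423 ]
shift mm [ 0.1225 -0.8445  1.4059] turn [ 0.0003  0.0021 -0.0041]
t 8.7 p [0.5388 0.1791 0.1702] F [-0.0879  0.0061 -0.568 ] w 0.035287684212331596
[[ 0.9568 -0.0038 -0.2908]
 [ 0.2908 -0.0014  0.9568]
 [-0.0041 -1.     -0.0003]]
q [ 0.0567  0.461  -0.6262  1.8517  0.3285  0.9379 -0.423 ]
```

View pics/o6.png

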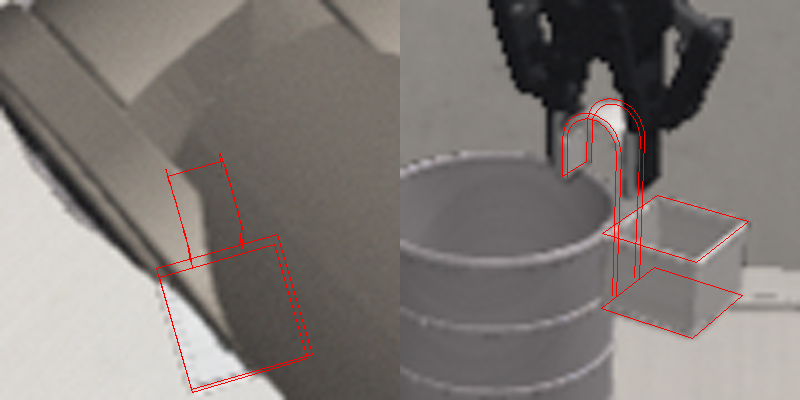

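The hook straddles the rim from above (scene crop: lip at (575,170) over the pail's mouth, strap and cup outside). Going down.

jog_arm --motion '[{"gripper":30,"tx":0,"ty":5,"tz":1,"ax":0,"ay":0,"az":0},{"gripper":30,"tx":0,"ty":10,"tz":0,"ax":0,"ay":0,"az":0},{"gripper":30,"tx":0,"ty":12,"tz":0,"ax":0,"ay":0,"az":0},{"gripper":30,"tx":0,"ty":12,"tz":0,"ax":0,"ay":0,"az":0},{"gripper":30,"tx":0,"ty":12,"tz":0,"ax":0,"ay":0,"az":0},{"gripper":30,"tx":0,"ty":6,"tz":0,"ax":0,"ay":0,"az":0},{"gripper":30,"tx":0,"ty":3,"tz":0,"ax":0,"ay":0,"az":0},{"gripper":30,"tx":0,"ty":0,"tz":0,"ax":0,"ay":0,"az":0},{"gripper":30,"tx":0,"ty":0,"tz":0,"ax":0,"ay":0,"az":0},{"gripper":30,"tx":0,"ty":0,"tz":0,"ax":0,"ay":0,"az":0}]'

```text
clock: 9.7
tcp_pos: [0.5389, 0.1803, 0.1106]
orientation: [-1.559, -0.229, 0.234]
contact_force: [-0.5, 0.3, -1.4]
grip_width: 0.0353
```

```bash
python3 -c "
from bench import vision
import cv2
for n in('scene','top'): cv2.imwrite(f'pics/{n}7.png',vision.grab_frame(n)[:,:,::-1])
"; python3 ovh.py 7
```

```text
t 9.8 p [0.5389 0.1803 0.1105] F [ 0.4469 -0.1953 -1.4478] w 0.03562091969467739
[[ 0.9568 -0.003  -0.2907]
 [ 0.2907 -0.001   0.9568]
 [-0.0032 -1.     -0.0001]]
q [ 0.0204  0.5377 -0.5878  1.8942  0.3943  0.8298 -0.4792]
```

View pics/o7.png

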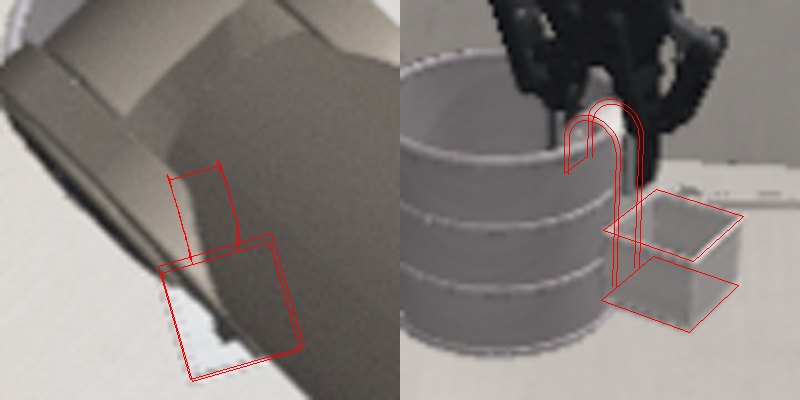

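The lip is inside the pail and the cup outside, with no contact force. Now the last centimetre, slowly.

jog_arm --motion '[{"gripper":30,"tx":0,"ty":2,"tz":0,"ax":0,"ay":0,"az":0},{"gripper":30,"tx":0,"ty":2,"tz":0,"ax":0,"ay":0,"az":0},{"gripper":30,"tx":0,"ty":2,"tz":0,"ax":0,"ay":0,"az":0},{"gripper":30,"tx":0,"ty":2,"tz":0,"ax":0,"ay":0,"az":0},{"gripper":30,"tx":0,"ty":1,"tz":0,"ax":0,"ay":0,"az":0},{"gripper":30,"tx":0,"ty":0,"tz":0,"ax":0,"ay":0,"az":0},{"gripper":30,"tx":0,"ty":0,"tz":0,"ax":0,"ay":0,"az":0},{"gripper":30,"tx":0,"ty":0,"tz":0,"ax":0,"ay":0,"az":0}]'

```text
clock: 10.6
tcp_pos: [0.5386, 0.1802, 0.1012]
orientation: [-1.559, -0.229, 0.235]
contact_force: [-0.1, 0.2, -0.9]
grip_width: 0.0356
```

jog_arm --motion '[{"gripper":30,"tx":0,"ty":1,"tz":0,"ax":0,"ay":0,"az":0},{"gripper":30,"tx":0,"ty":0,"tz":0,"ax":0,"ay":0,"az":0},{"gripper":30,"tx":0,"ty":1,"tz":0,"ax":0,"ay":0,"az":0},{"gripper":30,"tx":0,"ty":0,"tz":0,"ax":0,"ay":0,"az":0},{"gripper":30,"tx":0,"ty":0,"tz":0,"ax":0,"ay":0,"az":0}]'

```text
clock: 11.1
tcp_pos: [0.5388, 0.1803, 0.1001]
orientation: [-1.559, -0.229, 0.234]
contact_force: [-2.3, -1.8, 8.2]
grip_width: 0.0358
```

Contact at TCP z = 0.100 (about 8 N upward), exactly the height at which the hook should sit on the rim. I'll open slowly so the cup settles gently.

jog_arm --motion '[{"gripper":37,"tx":0,"ty":0,"tz":0,"ax":0,"ay":0,"az":0},{"gripper":38,"tx":0,"ty":0,"tz":0,"ax":0,"ay":0,"az":0},{"gripper":40,"tx":0,"ty":0,"tz":0,"ax":0,"ay":0,"az":0},{"gripper":42,"tx":0,"ty":0,"tz":0,"ax":0,"ay":0,"az":0},{"gripper":44,"tx":0,"ty":0,"tz":0,"ax":0,"ay":0,"az":0},{"gripper":46,"tx":0,"ty":0,"tz":0,"ax":0,"ay":0,"az":0},{"gripper":48,"tx":0,"ty":0,"tz":0,"ax":0,"ay":0,"az":0},{"gripper":52,"tx":0,"ty":0,"tz":0,"ax":0,"ay":0,"az":0},{"gripper":56,"tx":0,"ty":0,"tz":0,"ax":0,"ay":0,"az":0},{"gripper":60,"tx":0,"ty":0,"tz":0,"ax":0,"ay":0,"az":0},{"gripper":65,"tx":0,"ty":0,"tz":0,"ax":0,"ay":0,"az":0},{"gripper":70,"tx":0,"ty":0,"tz":0,"ax":0,"ay":0,"az":0}]'

```text
clock: 12.3
tcp_pos: [0.5385, 0.1801, 0.0991]
orientation: [-1.559, -0.228, 0.235]
contact_force: [-0.3, 0.2, -0.4]
grip_width: 0.0699
```

```bash
python3 -c "
from bench import vision
import cv2
for n in('scene','top'): cv2.imwrite(f'pics/{n}8.png',vision.grab_frame(n)[:,:,::-1])
"; python3 ovh.py 8
```

```text
t 12.4 p [0.5385 0.1801 0.0991] F [-0.6697 -0.0718  0.6854] w 0.07006200286023816
[[ 0.9568 -0.0038 -0.2907]
 [ 0.2907 -0.0012  0.9568]
 [-0.004  -1.     -0.    ]]
q [ 0.0132  0.5531 -0.5791  1.9011  0.4071  0.8102 -0.4896]
```

View pics/o8.png

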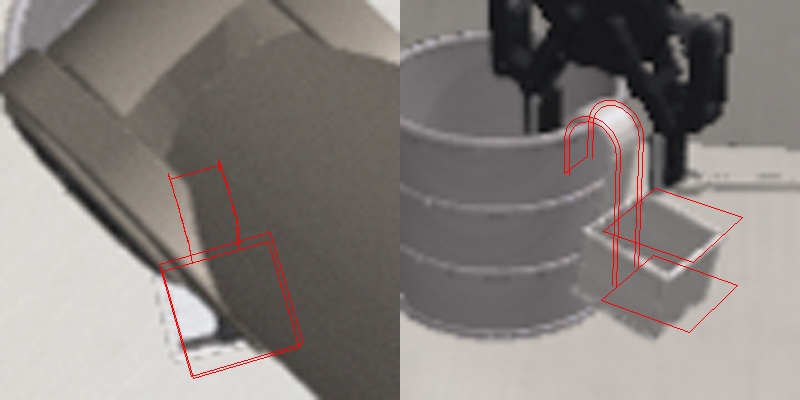

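The cup hangs on the rim, leaning against the pail wall (scene crop, cup at (650,265)), and both pads are clear of it. I'll withdraw straight up.

jog_arm --motion '[{"gripper":70,"tx":0,"ty":-4,"tz":0,"ax":0,"ay":0,"az":0},{"gripper":70,"tx":0,"ty":-8,"tz":0,"ax":0,"ay":0,"az":0},{"gripper":70,"tx":0,"ty":-15,"tz":0,"ax":0,"ay":0,"az":0},{"gripper":70,"tx":0,"ty":-20,"tz":0,"ax":0,"ay":0,"az":0},{"gripper":70,"tx":0,"ty":-25,"tz":0,"ax":0,"ay":0,"az":0},{"gripper":70,"tx":0,"ty":-30,"tz":0,"ax":0,"ay":0,"az":0},{"gripper":70,"tx":0,"ty":-30,"tz":0,"ax":0,"ay":0,"az":0},{"gripper":70,"tx":0,"ty":-20,"tz":0,"ax":0,"ay":0,"az":0},{"gripper":70,"tx":0,"ty":-10,"tz":0,"ax":0,"ay":0,"az":0}]'

```text
clock: 13.3
tcp_pos: [0.54, 0.1811, 0.2646]
orientation: [-1.558, -0.232, 0.231]
contact_force: [0.4, 0.3, 0.5]
grip_width: 0.0698
```

```bash
python3 -c "
from bench import vision
import cv2
for n in('scene','top'): cv2.imwrite(f'pics/{n}9.png',vision.grab_frame(n)[:,:,::-1])
im=cv2.imread('pics/scene9.png')[140:260,180:340];cv2.imwrite('pics/s9.png',cv2.resize(im,(800,600),interpolation=cv2.INTER_CUBIC))
"
```

```text
(no output)
```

View pics/s9.png

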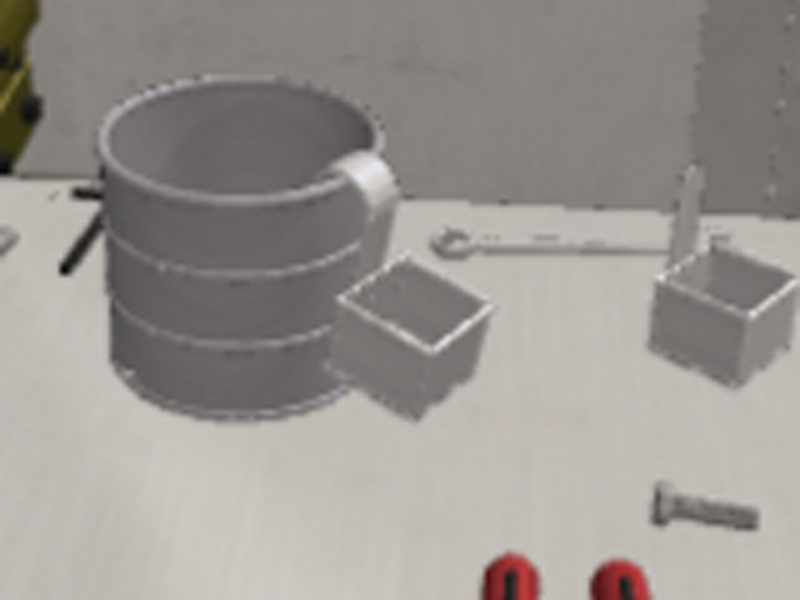

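jog_arm --motion '[{"gripper":70,"tx":0,"ty":0,"tz":-20,"ax":0,"ay":0,"az":0},{"gripper":70,"tx":0,"ty":0,"tz":-40,"ax":0,"ay":0,"az":0},{"gripper":70,"tx":0,"ty":0,"tz":-45,"ax":0,"ay":0,"az":0},{"gripper":70,"tx":0,"ty":0,"tz":-45,"ax":0,"ay":0,"az":0},{"gripper":70,"tx":0,"ty":0,"tz":-45,"ax":0,"ay":0,"az":0},{"gripper":70,"tx":0,"ty":0,"tz":-40,"ax":0,"ay":0,"az":0},{"gripper":70,"tx":0,"ty":0,"tz":-20,"ax":0,"ay":0,"az":0},{"gripper":70,"tx":0,"ty":0,"tz":0,"ax":0,"ay":0,"az":0},{"gripper":70,"tx":0,"ty":0,"tz":0,"ax":0,"ay":0,"az":0}]'

```text
clock: 14.3
tcp_pos: [0.6126, -0.0631, 0.2599]
orientation: [-1.558, -0.227, 0.236]
contact_force: [1.2, 1.1, 0.4]
grip_width: 0.0704
```

```bash
python3 -c "
from bench import vision
import cv2,numpy as np
for n in('scene','top'): cv2.imwrite(f'pics/{n}10.png',vision.grab_frame(n)[:,:,::-1])
a=cv2.imread('pics/scene9.png').astype(int)[150:250,190:330];b=cv2.imread('pics/scene10.png').astype(int)[150:250,190:330]
print('diff scene',np.abs(a-b).max(),(np.abs(a-b).max(2)>25).sum())
im=cv2.imread('pics/top10.png')[90:260,170:370];cv2.imwrite('pics/t10.png',cv2.resize(im,(700,595),interpolation=cv2.INTER_CUBIC))
"
cat > fit2.py <<'E'
from h import *
from scipy.spatial.transform import Rotation as R
h=.028
P=np.array([(h,h,.045),(h,-h,.045),(-h,-h,.045),(-h,h,.045),(-h,h,0),(-h,-h,0),(h,h,0)])
I=(np.array([(340,300),(408,257),(492,305),(432,352),(417,418),(472,375),(330,368)])+.5)/5-.5+[180,140]
def W(s,X): return R.from_euler("ZY",[s[3],s[4]]).apply(X)+s[:3]
r=least_squares(lambda s:(proj("scene",W(s,P))-I).ravel(),[.5,.17,.03,.29,0.1]); s=r.x
hk=W(s,np.array([[.046,0,.084]]))[0]; pc=np.array([.605,.2])
print(s,np.abs(r.fun).max(),"lean deg",np.degrees(s[4])); print("hook",hk,"r",np.linalg.norm(hk[:2]-pc),"cup r",np.linalg.norm(s[:2]-pc))
E
python3 fit2.py
```

```text
diff scene 6 0
[ 0.5361  0.1486 -0.001   0.2227 -0.1711] 0.5912067096416536 lean deg -9.80467302100628
hook [0.5664 0.1555 0.0896] r 0.05892524953461429 cup r 0.08591002701952655
```

View pics/t10.png

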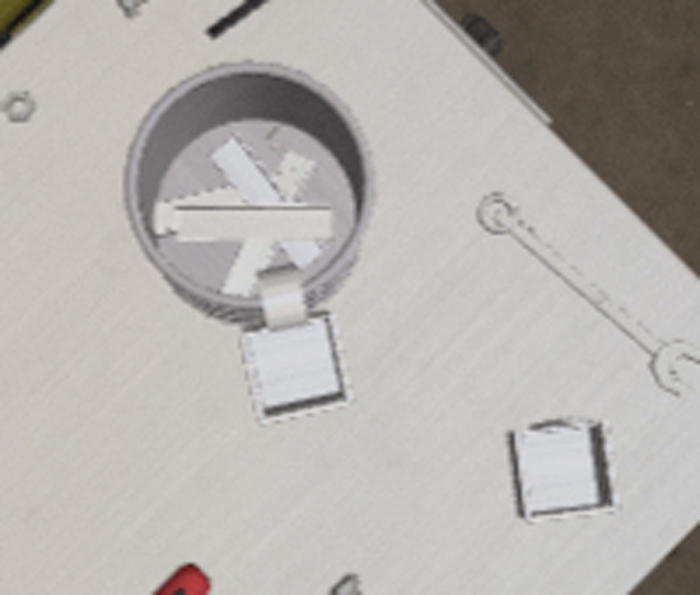

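```bash
cat >> fit2.py <<'E'
It=(np.array([(243,333),(330,314),(350,400),(263,419)])+.5)/3.5-.5+[170,90]
r=least_squares(lambda s:np.r_[(proj("scene",W(s,P))-I).ravel(),(proj("top",W(s,P[:4]))-It).ravel()],[.5,.17,.03,.29,0.1]); s=r.x
hk=W(s,np.array([[.046,0,.084]]))[0]
print(s,np.abs(r.fun).max(),"lean deg",np.degrees(s[4])); print("hook",hk,"r",np.linalg.norm(hk[:2]-pc),"cup r",np.linalg.norm(s[:2]-pc))
ims=[]
for n,(o,w) in {"top":((215,150),60),"scene":((232,160),70)}.items():
    im=cv2.resize(cv2.imread(f"pics/{n}10.png")[o[1]:o[1]+w,o[0]:o[0]+w],(400,400),interpolation=cv2.INTER_CUBIC)
    for L in hookmodel():
        q=((proj(n,W(s,L))-o+.5)*400/w-.5).round().astype(int); cv2.polylines(im,[q.reshape(-1,1,2)],False,(0,0,255),1)
    ims.append(im)
cv2.imwrite("pics/o10.png",np.hstack(ims))
E
python3 fit2.py
```

```text
[ 0.5361  0.1486 -0.001   0.2227 -0.1711] 0.5912067096416536 lean deg -9.80467302100628
hook [0.5664 0.1555 0.0896] r 0.05892524953461429 cup r 0.08591002701952655
[ 0.5105  0.1734  0.0216  0.2334 -0.1794] 1.1818484733963999 lean deg -10.278909629710018
hook [0.54   0.1804 0.1125] r 0.0679010068020155 cup r 0.09813605876060216
```

View pics/o10.png

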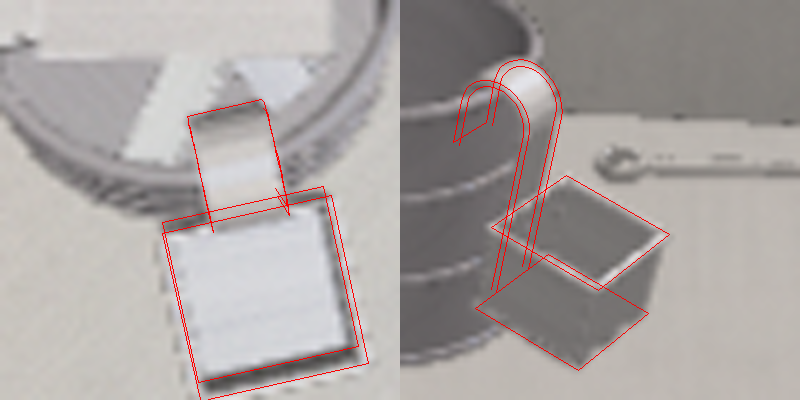

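```bash
python3 -c "
import cv2,numpy as np
a=cv2.imread('pics/top0.png').astype(int)[200:245,305:355];b=cv2.imread('pics/top10.png').astype(int)[200:245,305:355]
print('plain cup diff',np.abs(a-b).max())
from rel import show; show()
from bench import ticket; print(ticket.hand_in())"
```

```text
plain cup diff 9
t 14.4 p [ 0.6127 -0.0615  0.2606] F [ 1.0625  0.2816 -0.1466] w 0.0699107760755964
[[ 0.956  -0.0049 -0.2933]
 [ 0.2933 -0.0002  0.956 ]
 [-0.0047 -1.      0.0013]]
q [ 0.4236  0.4273 -0.5688  1.6526  0.2478  1.1396  0.0878]
the job is handed in; nothing more can be done
None
```

The hooked cup is hanging by its hook on the pail's rim, cup on the outside and clear of the worktop. I handed the job in at 14.4 s of the 40 s allowed; `hand_in` gives no verdict.

I gripped the hook along its x axis and carried the cup upright. I lowered it over the near side of the rim until it touched (about 8 N), then opened the gripper slowly and backed away.

Last checks, from a fit to both camera views:

| Check | Measured | Required |
|---|---|---|
| Hook centre, distance from pail axis | about 68 mm | 55.5–83.5 mm |
| Hook centre, height | about 112 mm | 102–121 mm |
| Cup underside, height | about 22 mm | over 15 mm |
| Lean | about 10° | under 20° |
| Cup origin, distance from pail axis | about 98 mm | over 95 mm |

- **At rest:** two scene pictures 1 s apart showed no change in the cup or pail.
- **Plain cup:** it looks the same as in the first top picture, so it has not moved.
- **Robot:** it stands well clear, with no contact force beyond sensor noise.

**Weakest margin:** the cup's distance from the pail axis has only about 3 mm to spare, and the measurement is good to 2–3 mm. However, the cup's back cannot sink into the pail wall, which puts its origin at about 97.5 mm or more.

**Disagreement:** a fit from the scene camera alone put the cup too low and too close to the pail (hook at 90 mm, cup underside on the worktop, cup origin at 86 mm). I discarded it: one view fixes depth poorly, and it contradicts the top view and the height where the hook touched the rim.

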